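# Reset a stop screw and lock it with its jam nut

### The arm

A 6-joint arm with a two-finger parallel gripper is mounted at the origin on the work surface. World frame = base frame: x ahead of the robot, y to its left, z up, the work surface at z = 0. Lengths are in m, angles in rad, forces in N, time in s.
With the tool pointing down it reaches from about 0.3 to 0.875 m from the base axis. Payload 6.4 kg.
Tool frame: the origin (TCP) lies midway between the tips of the shut fingers; the grasp point (between the pads) lies ctrl.grip_depth behind it (ctrl.grip_depth is the distance from the TCP to the grasp point, in m); x points along the fingers, y is the direction in which the jaws open and shut, and the axes are right-handed (so a half turn about x gives the same grasp; the last joint's range is limited). The gripper opens to 85 mm and grips with 20 to 120 N. Pads are 22 mm wide; open, the fingers measure 114 mm over their backs; the gripper's body (76 mm by 85 mm) begins 54 mm behind the grasp point. The pads swing forward as they close: fully open they stand 13 mm farther back than shut.
Start: joints at [-1.385, 0.181, 1.607, -0, 1.354, -0.206], TCP at [0.22, -0.531, 0.231] pointing down, gripper open.
Joint ranges: [-2.99, 2.99], [-0.89, 2.07], [0.3, 2.58], [-1.14, 4.28], [0, 2.63], [-3.12, 3.12]. Speed limits (rad/s): [2.57, 2.57, 3.01, 3.14, 3.14, 3.14].

### API

Orientations are given as a unit quaternion [w, x, y, z].
In Python, from bench import ctrl gives the robot as it stands.
- The arm moves only by the tool carry_out, never from a script. Its argument "motion" is one flat list of numbers, 7 for each row, row after row: the turn, a rotation vector about the tool's x, y, z in degrees, then the shift along the tool's x, y, z in m, then the gripper's target within -1 to 1 (shut at 1, half-way at 0, fully open at -1). A call has 1 to 10 rows; each row shifts and turns the pose as measured when the row begins, along the tool's axes as they then stand; what a row does not reach is not made up. A row lasts 1/10 s, in which the tool goes at most 50 mm and 8.59 degrees, less where a joint would pass 70% of its speed; a pose out of reach is approached as far as the arm can. A call with a gripper value outside its range is refused whole. The fingers move at their own pace and stop on an object; the grip force is fixed at half the most. Time passes only in rows, so rows that do not move let the fingers close. It gives the time, the measured TCP pose, the force and the opening at its end, in the units of the state.
- ctrl.get_obs(): the state, without advancing time (a new reading comes with each control period).
- ctrl.camera(name): name is "scene" or "top"; returns the picture (420x560x3 uint8, blue, green, red); there is no depth.
- ctrl.camera_params(name): a dict with "mtx" (3x3 intrinsics, pixels), "k1" (the pictures are not rectified: a ray, as slopes to the right and down, at radius r is drawn at 1 + k1 r^2 times it, then the intrinsics apply), "pose" (4x4, takes a point from camera to world coordinates). Camera axes: x right, y down, z forward; pixel columns grow to the right and rows downward; lengths in m; the calibration is good to about 2 mm. A picture is of the moment at which its call begins. camera_params takes no time and is no camera call.
- ctrl.hand_in(): hands the job in, once; it reports no verdict.
Trained networks look in the newest picture that a camera, given by its name, has taken for a name from the list of things; names that differ only in an ending like _2 or _b are one class to them, and where a whole thing is asked for, a point or a joint stands for the part that bears it (a point fixed in the world has none). Each returns a list of dicts, best first, with "conf" (0 to 1); they miss things now and then, are a little off and sometimes report something else, mostly with a low value. They report only what shows in the picture. A call takes as long as a camera call. They do not tell look-alikes from the thing itself.
- ctrl.boxes_of(camera, thing): "point" ([x, y, z] in m, in the coordinates of the camera as it stood for that picture, good to about 4 mm: the middle of the surface that is visible of it).
- ctrl.trace(camera, thing): "pixels" (420x560 bool, what is visible of it).
- ctrl.landmark_of(camera, thing): "point" ([x, y, z] in m, in the coordinates of the camera as it stood for that picture, good to about 4 mm: a listed point, or the origin of a listed thing).
The state is a dict: "time_s": time; "q": joint angles; "dq": joint speeds; "joint_efforts": joint torques, N m; "eef_pos": TCP position; "eef_rot": TCP orientation; "wrist_force": force on the tool from outside, world axes, zero at the start; "torque": the same for the moment, N m; "opening": opening from 0.0 (shut) to 1.0 (fully open).
Only numpy, scipy, OpenCV 4.12 (cv2) and the standard library are available. Lean on these libraries where they do the work, as an engineer would, in place of code of your own. Each camera call takes 0.05 s, during which the arm holds its last target. There are 200 camera calls.

### The job

The stop screw on the green bracket has been left too high. Slacken the big hexagonal jam nut, wind the square-headed screw clockwise until its end bears on the brass pad below with finger pressure and no more, then do the nut up again by feel, clearly tighter than you found it (about a third of a newton metre beyond its free-running drag) but without forcing it. Let go, and leave the can, the wrench and the red bin where they stand.

Things in the scene. Friction and masses are not known exactly. Their poses are not given: they have to be found in the camera images.
- bracket: Green C-shaped bracket fixed to the bench, yaw within 30 degrees: base plate 170 x 110 x 14 mm, column at its -x end, arm 50 mm wide reaching over the anvil, arm top 90 mm up. Origin on the bench under the screw's axis, which is the bracket's z axis (up).
- nut: Steel hex jam nut around the screw, on the arm: flange 40 mm across, 93 to 104 mm above the bench, hexagon 36 mm across flats at 104 to 123 mm. Origin on the screw axis at bench level; x axis square to one pair of flats (more every 60 degrees; red mark towards +x). Lead 4 mm per rad: clockwise from above lowers and tightens it. Slacken it by half a radian to free the screw, which it clamps when tight.
- nut_grip (a point): Point on the axis at the height to grip the hexagon, 117 mm above the bench. The nut has a steady drag of about 0.35 N m and stays where left. Found lightly nipped, 0.07 to 0.12 rad past touching its washer. Past touching, the moment rises about 1 N m per rad: 0.35 N m above free running is well tight; twice that is forcing.
- screw: Dark steel stop screw 16 mm thick, upright through arm and nut, square head 18 x 18 mm, 18 mm high, 142 to 160 mm above the bench at mid start. Origin on its axis at about bench level; x, y axes square to the head's flats. Lead 4 mm per rad, clockwise from above lowers it. With the nut slack its drag is about 0.15 N m. Its end starts 1.5 to 8.5 mm above the pad, differently each time.
- screw_head (a point): Point on the axis at the height to grip the square head, 5 mm below its top; fingertips 19 mm lower clear the slack nut. To feel a rise in moment, turn on in small equal steps and compare with the first, free-running ones: when a turn stops, the drag leaves an offset of either sign, the rise stays.
- screw_tip (a point): Centre of the screw's lower end, 43.7 to 45.3 mm above the bench at the start. On the pad the head stops sinking, so a hand that follows the thread down is pushed back up; pad force then grows about 110 N per rad, the moment 0.2 to 0.4 N m per rad. 0.2 to 0.35 rad past touching (25 to 45 N) is right; over 80 N marks the pad. Let go, it keeps up to 40 N.
- anvil: Dark steel post 32 mm in diameter on the base plate under the screw, carrying a brass pad 24 mm in diameter. The pad's top lies 37 to 42 mm above the bench: it is shimmed differently each time and its height is not measured. Origin at bench level on the screw axis.
- washer: Fixed brass washer 46 mm in diameter on the arm under the nut, its top 93 mm above the bench. Origin at bench level on the screw axis.
- spray_can: Loose bystander: upright spray can, 60 mm in diameter, 150 mm high, 140 to 190 mm to the bracket's +y side. Origin at the centre of its foot.
- wrench: Loose bystander: open-ended wrench 200 mm long lying flat, origin under its middle, 140 to 170 mm to the bracket's -y side. Not needed.
- bin: Loose bystander: red open bin 100 x 130 x 50 mm, 190 to 220 mm to the bracket's +x side. Origin at the centre of its underside.
There are look-alikes about, which are no part of the job. Of the things like the bracket, leave any that is blue, pink or purple; of the rest the smaller one is meant.

How it is judged:
By the outcome, as a careful person would: the job done as asked, in the order asked, and still so for the second after the job is handed in, with the robot touching nothing.
It also fails if it takes over 70 s, if anything falls off the work surface, if the arm or the gripper's body presses on something with over 40 N, if the wrist force passes 120 N, or if a joint passes its speed limit or range.

## Working session

There is one attempt and no reset: what is moved stays moved. The work goes in short steps, Python scripts to look and compute and a tool call to move; the robot and the scene stay as the last step left them, time stands still between calls to the robot, and variables do not carry over. Pictures are saved under pics/ and viewed, about 8 in all and at most 12, crops included, and the job is handed in when it is done.

Besides the shell and the picture viewer there is one more tool, called after "Request:" as name(argument=value, ...), one argument or row to a line, values as JSON. carry_out: Moves the arm, as the interface text tells. Its arguments: {"type":"object","properties":{"motion":{"type":"array"}},"required":["motion"]}

```bash
mkdir -p pics; ls
python3 - <<'E'
from bench import ctrl
import cv2,numpy as np
np.set_printoptions(precision=4,suppress=True)
a=ctrl.camera("scene");b=ctrl.camera("top")
cv2.imwrite("pics/s0.png",a);cv2.imwrite("pics/t0.png",b)
print(ctrl.grip_depth,ctrl.get_obs())
for c in("scene","top"):
  p=ctrl.camera_params(c);P=np.array(p["pose"]);print(c,p)
  for t in("bracket","nut","screw_head","anvil","spray_can","wrench","bin","nut_grip"):
    for d in ctrl.landmark_of(c,t): print(c,t,round(d["conf"],2),(P@np.r_[d["point"],1])[:3])
E
```

```text
pics
0.0187 {'time_s': 0.1, 'q': array([-1.3853,  0.1815,  1.6079,  0.    ,  1.3538, -0.2063]), 'dq': array([-0.0007, -0.0007, -0.0019,  0.0011,  0.0015,  0.0011]), 'joint_efforts': array([ -0.0004, -44.5879, -35.2238,  -0.0005,   0.0042,  -0.    ]), 'eef_pos': array([ 0.2195, -0.5309,  0.2305]), 'eef_rot': array([ 0.1371,  0.6936,  0.1382, -0.6936]), 'wrist_force': array([ 0.0768, -0.3621,  0.2859]), 'torque': array([ 0.039 , -0.0227,  0.0115]), 'opening': 0.9954971033264851}
scene {'mtx': array([[402.5726,   0.    , 273.5334],
       [  0.    , 402.5726, 210.741 ],
       [  0.    ,   0.    ,   1.    ]]), 'k1': -0.05236428808463531, 'pose': array([[-0.4068,  0.7718, -0.4888,  1.0733],
       [ 0.9134,  0.3532, -0.2024,  0.1437],
       [ 0.0164, -0.5288, -0.8486,  0.8758],
       [ 0.    ,  0.    ,  0.    ,  1.    ]])}
scene bracket 0.87 [ 0.4162 -0.4119  0.0021]
scene bracket 0.79 [ 0.5744 -0.0886  0.0004]
scene bracket 0.76 [ 0.7691  0.3221 -0.0022]
scene bracket 0.69 [ 0.4701  0.1831 -0.0006]
scene bracket 0.65 [ 0.744  -0.3792 -0.0016]
scene nut 0.97 [0.7667 0.3253 0.0032]
scen
[... 1568 characters left out ...]
 -0.3775 -0.0023]
top screw_head 0.7 [0.7619 0.323  0.2125]
top screw_head 0.67 [0.4673 0.1879 0.2239]
top screw_head 0.55 [ 0.7478 -0.3765  0.1552]
top screw_head 0.52 [ 0.4149 -0.4095  0.1546]
top screw_head 0.45 [ 0.573  -0.0932  0.1554]
top anvil 0.6 [0.7677 0.3237 0.0022]
top spray_can 0.75 [ 0.6805  0.0553 -0.0046]
top spray_can 0.16 [ 0.772  -0.1376  0.0012]
top wrench 0.72 [ 0.502  -0.2188 -0.0018]
top bin 0.57 [ 0.77   -0.139  -0.0001]
top bin 0.28 [ 0.5696 -0.093   0.1534]
top nut_grip 0.6 [ 0.742  -0.3761  0.1142]
top nut_grip 0.57 [ 0.571  -0.0935  0.1175]
top nut_grip 0.56 [0.767  0.3221 0.1625]
top nut_grip 0.51 [ 0.4177 -0.4099  0.117 ]
top nut_grip 0.49 [0.471  0.1886 0.1692]
```

View pics/s0.png

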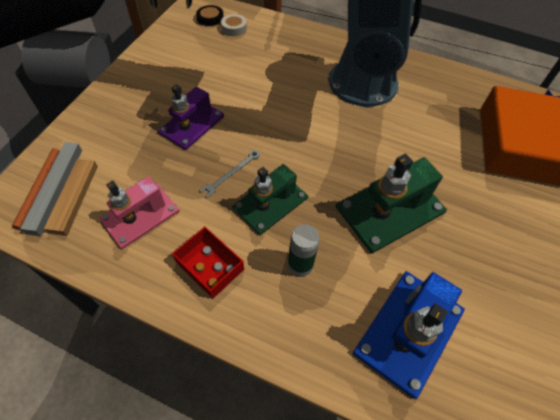

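View pics/t0.png

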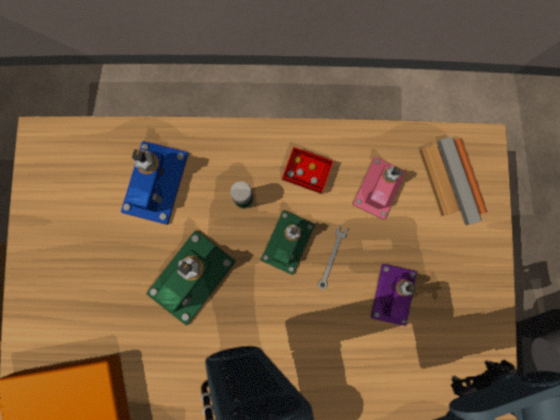

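The meant bracket is the small green one: scene (265,190), top (291,233). The look-alikes are large green (395,180), blue (425,325), pink (118,195) and purple (180,105) in the scene view. Next is a close crop to check the choice.

Run:
```python
import cv2,numpy as np
a=cv2.imread("pics/s0.png")[160:235,225:315];b=cv2.imread("pics/t0.png")[205:280,250:340]
a2=cv2.imread("pics/s0.png")[165:202,242:287];b2=cv2.imread("pics/t0.png")[215:252,270:315]
f=lambda x,s:cv2.resize(x,(400,300),interpolation=cv2.INTER_CUBIC)
im=np.vstack([np.hstack([f(a,0),f(b,0)]),np.hstack([f(a2,0),f(b2,0)])])
cv2.imwrite("pics/c0.png",np.clip(im*1.7,0,255).astype(np.uint8))
```

```text
(no output)
```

View pics/c0.png

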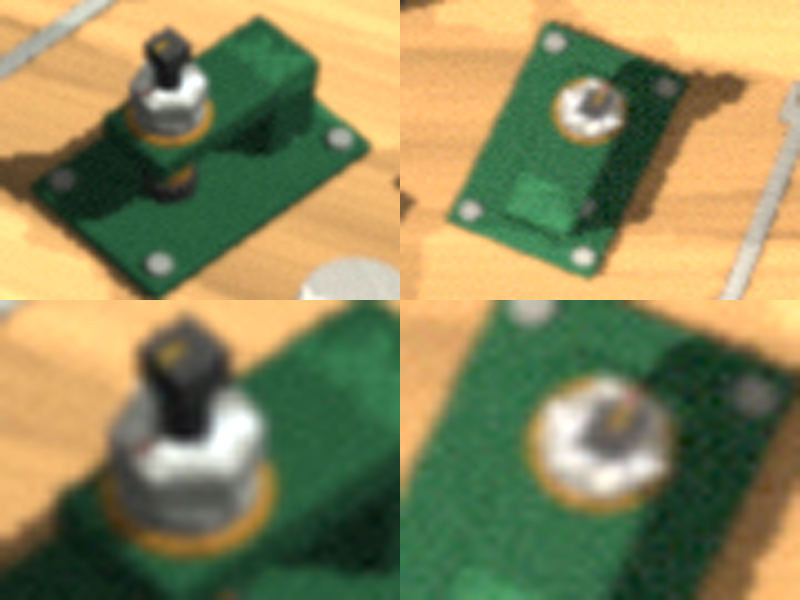

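The crop confirms it: the small green bracket, yaw about -26°, with hex nut, brass washer, and a red mark towards about -34°. To get the angles properly I'll fit a face-by-face rendering in both views.

```bash
cat > fit.py <<'E'
import cv2,numpy as np
from scipy.optimize import differential_evolution
from bench import ctrl
S=6
def poly(r,n,a0): 
    a=a0+np.arange(n)*2*np.pi/n; return np.c_[r*np.cos(a),r*np.sin(a)]
class View:
    def __init__(s,name,img):
        p=ctrl.camera_params(name);s.K=p["mtx"];s.k=p["k1"];P=np.array(p["pose"]);s.R=P[:3,:3];s.t=P[:3,3]
        u=s.proj(np.array([[.5735,-.0935,.12]]),0,0)[0].astype(int);s.x0,s.y0=u-[17,19];s.w,s.h=34,36
        s.I=img[s.y0:s.y0+s.h,s.x0:s.x0+s.w].reshape(-1,3).astype(float)
        pts=np.vstack([np.c_[poly(.026,40,0)+[.5735,-.0935],np.full(40,z)] for z in(.09,.104,.12)]+[np.c_[poly(.015,20,0)+[.5735,-.0935],np.full(20,z)] for z in(.15,.16)])
        m=np.zeros((s.h,s.w),np.uint8);cv2.fillConvexPoly(m,cv2.convexHull((s.proj(pts,0,0)-[s.x0,s.y0]).astype(np.int32)),1);s.m=m.ravel()>0
    def proj(s,X,dx,dy):
        c=(X-s.t)@s.R;q=c[:,:2]/c[:,2:];q=q*(1+s.k*(q**2).sum(1,keepdims=True))
        return q*[s.K[0,0],s.K[1,1]]+s.K[:2,2]+[dx,dy]
    def render(s,dx,dy,an,ah,dz,yaw,nutz=0.):
        L=np.zeros((s.h*S,s.w*S),np.uint8);o=np.array([.5735,-.0935])
        def fill(X,l): 
            q=(s.proj(X,dx,dy)-[s.x0,s.y0]+.5)*S-.5
            cv2.fillPoly(L,[np.round(q*16).astype(np.int32)],l,shift=4)
        def prism(p,z0,z1,l,same=False):
            n=len(p);c=(s.t[:2]-o)
            for i in range(n):
                a,b=p[i],p[(i+1)%n];nn=np.array([b[1]-a[1],a[0]-b[0]])
                if nn@(c-(a+b)/2)>0: fill(np.array([[*(o+a),z0],[*(o+b),z0],[*(o+b),z1],[*(o+a),z1]]),l if same else l+1+i)
            fill(np.c_[o+p,np.full(n,z1)],l+0 if not same else l+1)
        cy,sy=np.cos(yaw),np.sin(yaw);Rz=np.array([[cy,-sy],[sy,cy]])
        arm=np.array([[-.12,-.025],[.027,-.025],[.027,.025],[-.12,.025]])@Rz.T
        prism(arm,.06,.09,1);prism(poly(.023,48,0),.09,.093,6,True);prism(poly(.02,48,0),.093+nutz,.104+nutz,8,True)
        prism(poly(.018/np.cos(np.pi/6),6,an+np.pi/6),.104+nutz,.123+nutz,10)
        prism(poly(.008,24,0),.123+nutz,.142+dz,17,True);prism(poly(.009*2**.5,4,ah+np.pi/4),.142+dz,.16+dz,20)
        ls=np.unique(L);A=np.stack([cv2.resize((L==l).astype(np.float32),(s.w,s.h),interpolation=cv2.INTER_AREA) for l in ls],-1)
        A=np.stack([cv2.GaussianBlur(A[...,i],(0,0),.5) for i in range(len(ls))],-1)
        return A.reshape(-1,len(ls)),L
    def cost(s,*a):
        A,_=s.render(*a);A=A[s.m];I=s.I[s.m]
        c=np.linalg.solve(A.T@A+.05*np.eye(A.shape[1]),A.T@I);return ((A@c-I)**2).sum()/len(I)
E
cat > run.py <<'E'
import sys;from fit import *
V=[View("scene",cv2.imread(sys.argv[1])),View("top",cv2.imread(sys.argv[2]))]
d=np.deg2rad
def f(p): return sum(v.cost(p[2*i],p[2*i+1],d(p[4]),d(p[5]),p[6],d(-26),float(sys.argv[3])) for i,v in enumerate(V))
dz0=float(sys.argv[4])
r=differential_evolution(f,[(-3,3)]*4+[(-60,0),(-45,45),(dz0-.002,dz0+.002)],popsize=8,maxiter=45,seed=1,tol=1e-6,polish=False)
print(r.fun,r.x.round(3))
p=r.x.copy()
for k,rng in((4,range(-60,1,5)),(5,range(-45,46,6))):
    print([(a,round(f(np.r_[p[:k],a,p[k+1:]]),0)) for a in rng])
E
time python3 run.py pics/s0.png pics/t0.png 0 0
```

```text
1326.39843591514 [-1.270e-01 -9.800e-02 -1.313e+00  3.570e-01 -3.142e+01 -1.902e+01
 -2.000e-03]
[(-60, np.float64(1551.0)), (-55, np.float64(1533.0)), (-50, np.float64(1482.0)), (-45, np.float64(1430.0)), (-40, np.float64(1374.0)), (-35, np.float64(1343.0)), (-30, np.float64(1337.0)), (-25, np.float64(1391.0)), (-20, np.float64(1442.0)), (-15, np.float64(1515.0)), (-10, np.float64(1572.0)), (-5, np.float64(1632.0)), (0, np.float64(1539.0))]
[(-45, np.float64(1454.0)), (-39, np.float64(1423.0)), (-33, np.float64(1389.0)), (-27, np.float64(1391.0)), (-21, np.float64(1342.0)), (-15, np.float64(1340.0)), (-9, np.float64(1369.0)), (-3, np.float64(1378.0)), (3, np.float64(1431.0)), (9, np.float64(1438.0)), (15, np.float64(1469.0)), (21, np.float64(1521.0)), (27, np.float64(1596.0)), (33, np.float64(1517.0)), (39, np.float64(1494.0)), (45, np.float64(1455.0))]
real	0m54.901s
user	0m54.728s
sys	0m0.174s
```

```bash
cat > h.py <<'E'
from bench import ctrl
import numpy as np
from scipy.spatial.transform import Rotation as Ro
np.set_printoptions(precision=4,suppress=True)
def st(): 
    o=ctrl.get_obs();q=o["eef_rot"];R=Ro.from_quat([q[1],q[2],q[3],q[0]]).as_matrix();return o,R
def show(target=None,yaw=None):
    o,R=st();print("t",o["time_s"],"q",o["q"],"pos",o["eef_pos"],"open",round(o["opening"],3));print("F",o["wrist_force"],"M",o["torque"])
    print("x",R[:,0],"y",R[:,1],"z",R[:,2],"jawyaw",np.rad2deg(np.arctan2(R[1,1],R[0,1])))
    if target is not None: 
        print("shift tool",R.T@(np.array(target)-o["eef_pos"]))
    if yaw is not None:
        for k in (0,180):
            a=np.deg2rad(yaw+k);y=np.array([np.cos(a),np.sin(a),0]);x=np.array([0,0,-1.]);Rt=np.c_[x,y,np.cross(x,y)]
            print("turn",k,np.rad2deg(Ro.from_matrix(R.T@Rt).as_rotvec()))
E
python3 -c "
from h import *
show([.573,-.092,.20],-32)"
```

```text
t 0.9 q [-1.3853  0.1808  1.607   0.      1.3538 -0.2063] pos [ 0.2196 -0.5314  0.2313] open 1.0
F [-0.064   0.2144  0.6872] M [ 0.071  -0.0322  0.0354]
x [ 0. -0. -1.] y [ 0.3818 -0.9242  0.    ] z [-0.9242 -0.3818 -0.    ] jawyaw -67.55180905409406
shift tool [ 0.0313 -0.2712 -0.4944]
turn 0 [-35.5518  -0.0003  -0.0018]
turn 180 [144.4482  -0.0023   0.0004]
```

Request:
carry_out(
  motion=[0,0,0,0,-0.0226,-0.0412,-1,0,0,0,0,-0.0226,-0.0412,-1,0,0,0,0,-0.0226,-0.0412,-1,0,0,0,0,-0.0226,-0.0412,-1,0,0,0,0,-0.0226,-0.0412,-1,0,0,0,0,-0.0226,-0.0412,-1,0,0,0,0,-0.0226,-0.0412,-1,0,0,0,0,-0.0226,-0.0412,-1,0,0,0,0,-0.0226,-0.0412,-1,0,0,0,0,-0.0226,-0.0412,-1],
)

```text
time_s: 1.9
eef_pos: [0.5223, -0.1587, 0.2321]
eef_rot: [0.136, 0.695, 0.131, -0.694]
wrist_force: [-0.2, -0.8, 0.3]
opening: 1.001
```

Request:
carry_out(
  motion=[-8.5,0,0,0,0,0,-1,-8.5,0,0,0,0,0,-1,-8.5,0,0,0,0,0,-1,-8.5,0,0,0,0,0,-1,0,0,0,0,0,0,-1],
)

```text
time_s: 2.4
eef_pos: [0.5265, -0.1506, 0.2322]
eef_rot: [0.337, 0.624, 0.333, -0.622]
wrist_force: [-0.2, -0.5, 0.2]
opening: 1.001
```

```bash
python3 -c "
from h import *
show([.573,-.092,.20],-32)"
```

```text
t 2.4 q [-0.4945  0.1147  1.68   -0.0017  1.3405  0.0899] pos [ 0.5265 -0.1506  0.2322] open 1.001
F [-0.2138 -0.4798  0.1874] M [-0.0268  0.0046 -0.0073]
x [ 0.0049 -0.0045 -1.    ] y [ 0.8343 -0.5513  0.0065] z [-0.5514 -0.8343  0.0011] jawyaw -33.45989204087888
shift tool [ 0.0322  0.0063 -0.0746]
turn 0 [-1.4601  0.0654 -0.3733]
turn 180 [178.5389  -0.5817  -0.1019]
```

Request:
carry_out(
  motion=[-1.5,0,-0.4,0.0,0.003,-0.038,-1,0,0,0,0.0,0.003,-0.036,-1,0,0,0,0.018,0,0,-1,0,0,0,0,0,0,-1],
)

```text
time_s: 2.8
eef_pos: [0.5733, -0.091, 0.2144]
eef_rot: [-0.338, -0.621, -0.337, 0.622]
wrist_force: [-0.1, -1.1, 0.5]
opening: 1.001
```

```bash
python3 -c "
from h import *
show([.573,-.092,.20],-32)
import cv2
a=ctrl.camera('scene');b=ctrl.camera('top')
cv2.imwrite('pics/s1.png',a)
im=np.hstack([cv2.resize(x,(400,400),interpolation=cv2.INTER_CUBIC) for x in (a[120:230,215:325],b[175:285,240:350])])
cv2.imwrite('pics/c1.png',np.clip(im*1.6,0,255).astype(np.uint8))"
```

```text
t 2.8 q [-0.361   0.2078  1.6104 -0.0013  1.3227  0.2153] pos [ 0.5733 -0.091   0.2144] open 1.001
F [-0.0512 -1.0836  0.54  ] M [0.0386 0.0714 0.105 ]
x [ 0.0002 -0.0015 -1.    ] y [ 0.8387 -0.5446  0.001 ] z [-0.5446 -0.8387  0.0011] jawyaw -32.99674239561561
shift tool [0.0144 0.0003 0.001 ]
turn 0 [-0.9968  0.0647 -0.055 ]
turn 180 [179.0032  -0.0859  -0.101 ]
```

View pics/c1.png

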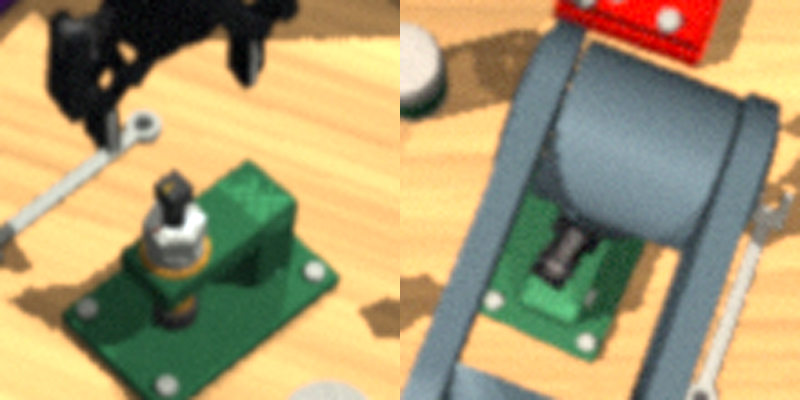

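The crop shows the open fingers straddling the screw from above (scene crop, fingers at about (105,120) and (245,60)), with nothing in the way. Descending.

Request:
carry_out(
  motion=[-1,0,0,0.04,0,0.001,-1,0,0,0,0.04,0,0,-1,0,0,0,0.025,0,0,-1,0,0,0,0.011,0,0,-1,0,0,0,0,0,0,-1],
)

```text
time_s: 3.4
eef_pos: [0.5784, -0.0984, 0.1053]
eef_rot: [0.345, 0.624, 0.335, -0.617]
wrist_force: [-0.7, 0.1, -0.1]
opening: 0.999
```

```bash
python3 -c "
from h import *
show([.573,-.092,.0983],-32)"
```

```text
t 3.4 q [-0.3698  0.3364  1.6893 -0.0018  1.0983  0.1998] pos [ 0.5784 -0.0984  0.1053] open 0.999
F [-0.7067  0.0639 -0.0532] M [ 0.0047  0.01   -0.0254]
x [ 0.0158 -0.0078 -0.9998] y [ 0.8425 -0.5385  0.0175] z [-0.5385 -0.8426 -0.0019] jawyaw -32.58602238400904
shift tool [ 0.0069 -0.0081 -0.0025]
turn 0 [-0.585  -0.1049 -1.0013]
turn 180 [179.408   -1.5677   0.1642]
```

Request:
carry_out(
  motion=[-0.6,-0.1,-1,0.004,-0.008,-0.0025,-1,0,0,0,0.002,0,0,-1,0,0,0,0.0,0,0,-1],
)

```text
time_s: 3.7
eef_pos: [0.5749, -0.093, 0.1031]
eef_rot: [0.344, 0.62, 0.341, -0.617]
wrist_force: [0.3, -0.8, 0.3]
opening: 0.998
```

```bash
python3 -c "
from h import *
show([.573,-.092,.0983],-32)"
```

```text
t 3.7 q [-0.3641  0.3388  1.6913  0.0002  1.107   0.195 ] pos [ 0.5749 -0.093   0.1031] open 0.998
F [ 0.2789 -0.7536  0.2713] M [ 0.0387 -0.0106  0.0264]
x [ 0.0043 -0.0014 -1.    ] y [ 0.8477 -0.5305  0.0044] z [-0.5305 -0.8477 -0.0011] jawyaw -32.04145291109962
shift tool [ 0.0047 -0.0022  0.0002]
turn 0 [-0.0413 -0.0618 -0.251 ]
turn 180 [179.9582  -0.3942   0.097 ]
```

Request:
carry_out(
  motion=[0,0,-0.3,0.005,-0.003,0,-1,0,0,0,0.001,0,0,-1,0,0,0,0,0,0,0,0,0,0,0,0,0,0.2,0,0,0,0,0,0,0.2],
)

```text
time_s: 4.2
eef_pos: [0.5738, -0.0916, 0.0991]
eef_rot: [0.343, 0.62, 0.342, -0.617]
wrist_force: [0.9, 0.7, 0.2]
opening: 0.515
```

Request:
carry_out(
  motion=[0,0,0,0,0,0,1,0,0,0,0,0,0,1,0,0,0,0,0,0,1,0,0,0,0,0,0,1],
)

```text
time_s: 4.6
eef_pos: [0.5747, -0.0921, 0.0999]
eef_rot: [0.344, 0.62, 0.341, -0.617]
wrist_force: [0.7, -0.2, 0.6]
opening: 0.418
```

```bash
python3 -c "
from h import *
show([.573,-.092,.0983],-32)"
```

```text
t 4.6 q [-0.3634  0.3418  1.6947  0.0012  1.0996  0.195 ] pos [ 0.5747 -0.0921  0.0999] open 0.418
F [ 0.7387 -0.1557  0.5571] M [-0.0175 -0.0045  0.0476]
x [ 0.0054 -0.0009 -1.    ] y [ 0.8478 -0.5302  0.0051] z [-0.5302 -0.8478 -0.0021] jawyaw -32.02279561534575
shift tool [ 0.0016 -0.0015  0.0008]
turn 0 [-0.0225 -0.1216 -0.292 ]
turn 180 [179.9768  -0.4586   0.1909]
```

Opening is 0.418 × 85 = 35.5 mm, which matches the hexagon's flats. Slackening now.

Request:
carry_out(
  motion=[-6,0,0,-0.0004,0,0,1,-6,0,0,-0.0004,0,0,1,-6,0,0,-0.0004,0,0,1],
)

```text
time_s: 4.9
eef_pos: [0.5748, -0.0922, 0.1011]
eef_rot: [0.438, 0.557, 0.436, -0.554]
wrist_force: [0.1, -0.5, 1.2]
opening: 0.418
```

```bash
python3 -c "
from h import *
show()"
```

```text
t 4.9 q [-0.3639  0.3402  1.6941  0.0021  1.1018 -0.1271] pos [ 0.5748 -0.0922  0.1011] open 0.418
F [ 0.0928 -0.4862  1.1812] M [-0.0111 -0.0613 -0.3374]
x [ 0.0058 -0.0002 -1.    ] y [ 0.9719 -0.2355  0.0057] z [-0.2355 -0.9719 -0.0012] jawyaw -13.622091290576094
```

Request:
carry_out(
  motion=[-6.5,0,0,-0.0005,0,0,1,-6.5,0,0,-0.0005,0,0,1,-6.5,0,0,-0.0005,0,0,1,0,0,0,0,0,0,1],
)

```text
time_s: 5.3
eef_pos: [0.5749, -0.0921, 0.1025]
eef_rot: [0.529, 0.472, 0.526, -0.469]
wrist_force: [0.8, -0.1, 1.1]
opening: 0.418
```

```bash
python3 -c "
from h import *
show()"
```

```text
t 5.3 q [-0.3644  0.3383  1.6933  0.0035  1.1045 -0.4805] pos [ 0.5749 -0.0921  0.1025] open 0.418
F [ 0.8442 -0.1353  1.1496] M [ 0.0645 -0.0228  0.0901]
x [ 0.0063  0.0009 -1.    ] y [0.9934 0.1143 0.0064] z [ 0.1143 -0.9934 -0.0002] jawyaw 6.564744462414155
```

Request:
carry_out(
  motion=[0,0,0,0,0,0,-1,0,0,0,0,0,0,-1,0,0,0,0,0,0,-1,0,0,0,0,0,0,-1,0,0,0,-0.03,0,0,-1,0,0,0,-0.035,0,0,-1,0,0,0,-0.03,0,0,-1],
)

```text
time_s: 6.0
eef_pos: [0.5697, -0.0904, 0.1933]
eef_rot: [0.522, 0.473, 0.529, -0.473]
wrist_force: [-0.1, -1.4, -0.7]
opening: 1.002
```

Request:
carry_out(
  motion=[-8.2,0,0,0,0,0,-1,-8.2,0,0,0,0,0,-1,-8.2,0,0,0,0,0,-1,-8.2,0,0,0,0,0,-1,-8.2,0,0,0,0,0,-1,-8.2,0,0,0,0,0,-1,-8.2,0,0,0,0,0,-1,-8.2,0,0,0,0,0,-1],
)

```text
time_s: 6.8
eef_pos: [0.573, -0.0914, 0.2011]
eef_rot: [0.701, 0.1, 0.699, -0.098]
wrist_force: [-0.8, 0.7, -0.3]
opening: 1.0
```

```bash
cat > run2.py <<'E'
import sys;from h import *;from fit import *
a=ctrl.camera("scene");n=sys.argv[1];cv2.imwrite(f"pics/{n}.png",a)
show([.574,-.092,.1363],float(sys.argv[3]))
c=a[165:205,243:288];cv2.imwrite(f"pics/c_{n}.png",np.clip(cv2.resize(c,(675,600),interpolation=cv2.INTER_CUBIC)*1.6,0,255).astype(np.uint8))
v=View("scene",a);d=np.deg2rad;z=float(sys.argv[2])
def f(p): return v.cost(p[0],p[1],d(p[2]),d(p[3]),p[4],d(-26),z)
lo=float(sys.argv[4]) if len(sys.argv)>4 else 0
r=differential_evolution(f,[(-2,2)]*2+[(-30,30),(-45,45),(lo-.003,lo+.003)],popsize=8,maxiter=40,seed=1,polish=False)
print(r.fun,r.x.round(3));p=r.x
print([(b,round(f(np.r_[p[:3],b,p[4:]]))) for b in range(-45,46,6)])
E
python3 run2.py s2 .0026 72
```

```text
t 6.85 q [-0.3642  0.2181  1.626   0.0028  1.2948 -1.6621] pos [ 0.573  -0.0914  0.2011] open 1.0
F [0.5192 0.2112 0.2676] M [ 0.012  0.001 -0.023]
x [ 0.0035  0.0016 -1.    ] y [0.2702 0.9628 0.0025] z [ 0.9628 -0.2702  0.003 ] jawyaw 74.32411579126963
shift tool [ 0.0648 -0.0005  0.0009]
turn 0 [ 2.3239  0.1669 -0.1449]
turn 180 [-177.6758    0.2247    0.2588]
963.1478573748624 [-0.086  0.029  8.424 -7.715 -0.001]
[(-45, 1143), (-39, 1081), (-33, 1042), (-27, 1031), (-21, 997), (-15, 977), (-9, 962), (-3, 971), (3, 995), (9, 1032), (15, 1093), (21, 1187), (27, 1246), (33, 1211), (39, 1175), (45, 1145)]
```

View pics/c_s2.png

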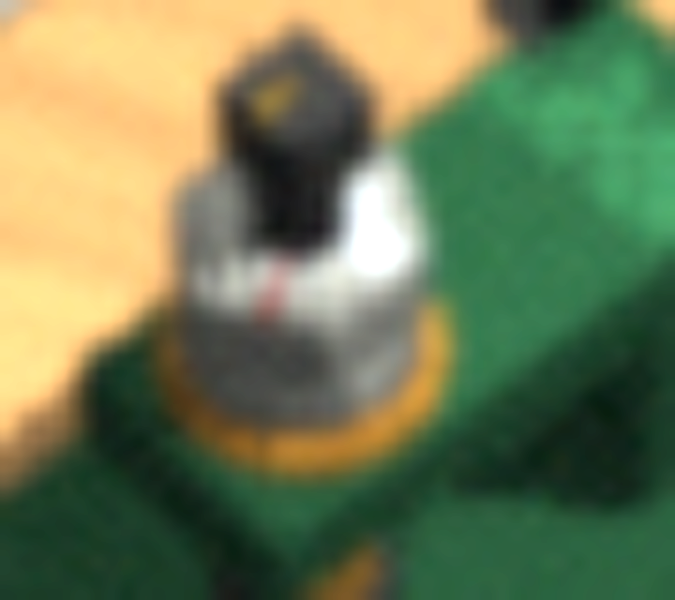

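The crop shows the nut's red mark at (270,290), turned to the front (fit 8°, hand angle 6.6°). The square head is at about -10°. I'll take the head with the jaws at about 79°.

Request:
carry_out(
  motion=[-5,0,0,0.02,0,0.001,-1,0,0,0,0.02,0,0,-1,0,0,0,0.02,0,0,-1,0,0,0,0.008,0,0,-1,0,0,0,0,0,0,-1],
)

```text
time_s: 7.35
eef_pos: [0.5753, -0.0919, 0.1326]
eef_rot: [0.706, 0.07, 0.701, -0.069]
wrist_force: [0.0, 0.2, 0.3]
opening: 0.996
```

```bash
python3 -c "
from h import *
show([.5743,-.0922,.1363],79)"
```

```text
t 7.35 q [-0.3634  0.2986  1.6758  0.0029  1.1614 -1.7385] pos [ 0.5753 -0.0919  0.1326] open 0.996
F [0.0107 0.2427 0.3349] M [ 0.0493  0.0396 -0.0252]
x [ 0.0064  0.0004 -1.    ] y [0.1956 0.9807 0.0017] z [ 0.9807 -0.1956  0.0062] jawyaw 78.7201138605377
shift tool [-0.0037 -0.0005 -0.0009]
turn 0 [-0.2802  0.3526 -0.0937]
turn 180 [179.7189  -0.147   -0.553 ]
```

Request:
carry_out(
  motion=[0,0.3,0,-0.003,0,-0.001,-1,0,0,0,0,0,0,0.3,0,0,0,0,0,0,0.3,0,0,0,0,0,0,0.7,0,0,0,0,0,0,0.7,0,0,0,0,0,0,1,0,0,0,0,0,0,1,0,0,0,0,0,0,1,0,0,0,0,0,0,1],
)

```text
time_s: 8.25
eef_pos: [0.5765, -0.0922, 0.1404]
eef_rot: [0.706, 0.071, 0.701, -0.07]
wrist_force: [-0.2, 0.9, 1.0]
opening: 0.214
```

```bash
python3 -c "
from h import *
show([.5743,-.0922,.1363],79)"
```

```text
t 8.25 q [-0.3629  0.291   1.6678  0.0023  1.1763 -1.7347] pos [ 0.5765 -0.0922  0.1404] open 0.214
F [-0.2056  0.9315  1.0074] M [-0.0061  0.0503 -0.0349]
x [ 0.0067 -0.0003 -1.    ] y [0.1986 0.9801 0.0011] z [ 0.9801 -0.1986  0.0067] jawyaw 78.5451272264092
shift tool [ 0.0041 -0.0005 -0.0022]
turn 0 [-0.4551  0.3814 -0.0608]
turn 180 [179.5439  -0.0952  -0.5976]
```

Grip width is right at 18.2 mm, but the hand crept up about 4 mm while closing. I'll regrip lower.

Request:
carry_out(
  motion=[0,0,0,0,0,0,0.2,0,0.4,0,0.003,0,-0.002,0.2,0,0,0,0.003,0,0,0.2,0,0,0,0.001,0,0,0.6,0,0,0,0.0005,0,0,1,0,0,0,0.0005,0,0,1,0,0,0,0.0003,0,0,1],
)

```text
time_s: 8.95
eef_pos: [0.5746, -0.0917, 0.1331]
eef_rot: [0.703, 0.071, 0.704, -0.07]
wrist_force: [-2.1, -1.0, 1.1]
opening: 0.208
```

```bash
python3 -c "
from h import *
show([.5743,-.0922,.1353],79)"
```

```text
t 8.95 q [-0.3627  0.3012  1.6714  0.0012  1.17   -1.7339] pos [ 0.5746 -0.0917  0.1331] open 0.208
F [-2.0751 -0.9915  1.1277] M [ 0.0575  0.3016 -0.068 ]
x [-0.0005  0.0013 -1.    ] y [0.1987 0.9801 0.0012] z [ 0.9801 -0.1987 -0.0007] jawyaw 78.53939514632658
shift tool [-0.0022 -0.0005 -0.0002]
turn 0 [-0.4606 -0.0423 -0.0689]
turn 180 [179.5394  -0.1079   0.0662]
```

Request:
carry_out(
  motion=[5,0,0,0.0003,0,0,1,0,0,0,0,0,0,1],
)

```text
time_s: 9.15
eef_pos: [0.5749, -0.0918, 0.1331]
eef_rot: [0.7, 0.102, 0.7, -0.102]
wrist_force: [-1.7, 1.3, 1.7]
opening: 0.2
```

```bash
cat >> h.py <<'E'
def s():
    o,R=st();print("t %.2f yaw %.2f pos %s F %s M %s op %.3f tilt %s"%(o["time_s"],np.rad2deg(np.arctan2(R[1,1],R[0,1])),o["eef_pos"]*1e3,o["wrist_force"],o["torque"],o["opening"],R[:2,0]))
E
python3 -c "
from h import *
s()"
```

```text
t 9.15 yaw 73.42 pos [574.8599 -91.7765 133.129 ] F [-1.7299  1.2607  1.6715] M [ 0.181   0.3206 -0.1675] op 0.200 tilt [0.0001 0.0011]
```

Request:
carry_out(
  motion=[5,0,0,0.0003,0,0,1,0,0,0,0,0,0,1],
)

```text
time_s: 9.35
eef_pos: [0.5748, -0.0917, 0.1328]
eef_rot: [0.695, 0.132, 0.695, -0.131]
wrist_force: [-0.9, 0.1, 2.1]
opening: 0.199
```

```bash
python3 -c "
from h import *
s()"
```

```text
t 9.35 yaw 68.54 pos [574.7633 -91.7321 132.7867] F [-0.9223  0.0884  2.0978] M [-0.013   0.1352 -0.1703] op 0.199 tilt [-0.0002  0.0011]
```

Request:
carry_out(
  motion=[5,0,0,0.0004,0,0,1,0,0,0,0,0,0,1],
)

```text
time_s: 9.55
eef_pos: [0.5748, -0.0917, 0.1325]
eef_rot: [0.689, 0.16, 0.689, -0.16]
wrist_force: [-1.1, 0.2, 3.4]
opening: 0.199
```

```bash
python3 -c "
from h import *
s()"
```

```text
t 9.55 yaw 63.84 pos [574.7985 -91.7385 132.4723] F [-1.0964  0.2339  3.4423] M [ 0.0493  0.1924 -0.1765] op 0.199 tilt [-0.0001  0.0011]
```

Request:
carry_out(
  motion=[5,0,0,0.0004,0,0,1,0,0,0,0,0,0,1],
)

```text
time_s: 9.75
eef_pos: [0.5748, -0.0917, 0.1321]
eef_rot: [0.682, 0.188, 0.682, -0.187]
wrist_force: [-0.7, 1.1, 3.1]
opening: 0.202
```

```bash
python3 -c "
from h import *
s()"
```

```text
t 9.75 yaw 59.24 pos [574.7891 -91.7434 132.1289] F [-0.7209  1.0796  3.0755] M [ 0.0398  0.1974 -0.2026] op 0.202 tilt [-0.0002  0.001 ]
```

Request:
carry_out(
  motion=[5,0,0,0.0004,0,0,1,0,0,0,0,0,0,1],
)

```text
time_s: 9.95
eef_pos: [0.5748, -0.0917, 0.1318]
eef_rot: [0.674, 0.215, 0.674, -0.214]
wrist_force: [-0.9, 0.6, 2.5]
opening: 0.2
```

```bash
python3 -c "
from h import *
s()"
```

```text
t 9.95 yaw 54.72 pos [574.8001 -91.6899 131.8048] F [-0.9029  0.6082  2.5093] M [ 0.0566  0.1889 -0.1439] op 0.200 tilt [-0.0002  0.001 ]
```

Request:
carry_out(
  motion=[5,0,0,0.0004,0,0,1,5,0,0,0.0004,0,0,1,0,0,0,0,0,0,1],
)

```text
time_s: 10.25
eef_pos: [0.5748, -0.0917, 0.1312]
eef_rot: [0.654, 0.268, 0.654, -0.268]
wrist_force: [-1.4, 1.0, 2.8]
opening: 0.196
```

```bash
python3 -c "
from h import *
s()"
```

```text
t 10.25 yaw 45.42 pos [574.8435 -91.6533 131.1852] F [-1.4419  1.0111  2.8   ] M [ 0.0375  0.2163 -0.1911] op 0.196 tilt [-0.0001  0.001 ]
```

Request:
carry_out(
  motion=[5,0,0,0.0004,0,0,1,0,0,0,0,0,0,1],
)

```text
time_s: 10.45
eef_pos: [0.5749, -0.0917, 0.1309]
eef_rot: [0.643, 0.294, 0.644, -0.293]
wrist_force: [-1.1, -0.0, 1.7]
opening: 0.201
```

```bash
python3 -c "
from h import *
s()"
```

```text
t 10.45 yaw 40.98 pos [574.8651 -91.6669 130.876 ] F [-1.1228 -0.0014  1.7438] M [ 0.0976  0.1708 -0.1201] op 0.201 tilt [-0.     0.001]
```

Request:
carry_out(
  motion=[5,0,0,0.0004,0,0,1,5,0,0,0.0004,0,0,1,0,0,0,0,0,0,1],
)

```text
time_s: 10.75
eef_pos: [0.5749, -0.0917, 0.1302]
eef_rot: [0.618, 0.344, 0.618, -0.344]
wrist_force: [-1.6, -0.0, 3.0]
opening: 0.2
```

```bash
python3 -c "
from h import *
s()"
```

```text
t 10.75 yaw 31.76 pos [574.8882 -91.6587 130.2258] F [-1.5692 -0.0329  2.9599] M [ 0.0438  0.2077 -0.1633] op 0.200 tilt [0.     0.0009]
```

Request:
carry_out(
  motion=[5,0,0,0.0004,0,0,1,0,0,0,0,0,0,1],
)

```text
time_s: 10.95
eef_pos: [0.5749, -0.0916, 0.1299]
eef_rot: [0.604, 0.368, 0.604, -0.367]
wrist_force: [-1.4, 0.0, 2.9]
opening: 0.197
```

```bash
python3 -c "
from h import *
s()"
```

```text
t 10.95 yaw 27.36 pos [574.9201 -91.6446 129.9201] F [-1.4187  0.0494  2.9224] M [ 0.0747  0.1922 -0.1924] op 0.197 tilt [0.0001 0.0009]
```

Request:
carry_out(
  motion=[5,0,0,0.0004,0,0,1,5,0,0,0.0004,0,0,1,0,0,0,0,0,0,1],
)

```text
time_s: 11.25
eef_pos: [0.5749, -0.0916, 0.1293]
eef_rot: [0.573, 0.415, 0.573, -0.414]
wrist_force: [-0.9, -0.1, 1.6]
opening: 0.202
```

```bash
python3 -c "
from h import *
s()"
```

```text
t 11.25 yaw 18.18 pos [574.9197 -91.6254 129.2724] F [-0.9079 -0.0663  1.6094] M [ 0.1486  0.2503 -0.1092] op 0.202 tilt [0.     0.0008]
```

Request:
carry_out(
  motion=[5,0,0,0.0004,0,0,1,0,0,0,0,0,0,1],
)

```text
time_s: 11.45
eef_pos: [0.5749, -0.0916, 0.1289]
eef_rot: [0.556, 0.437, 0.557, -0.436]
wrist_force: [-1.6, 0.7, 1.5]
opening: 0.196
```

```bash
python3 -c "
from h import *
s()"
```

```text
t 11.45 yaw 13.79 pos [574.9389 -91.6287 128.9458] F [-1.6013  0.683   1.4687] M [ 0.0799  0.2122 -0.1441] op 0.196 tilt [0.0001 0.0008]
```

Request:
carry_out(
  motion=[5,0,0,0.0004,0,0,1,5,0,0,0.0004,0,0,1,0,0,0,0,0,0,1],
)

```text
time_s: 11.75
eef_pos: [0.575, -0.0916, 0.1284]
eef_rot: [0.52, 0.48, 0.52, -0.479]
wrist_force: [-0.7, 0.4, 2.9]
opening: 0.201
```

```bash
python3 -c "
from h import *
s()"
```

```text
t 11.75 yaw 4.63 pos [575.0003 -91.6365 128.3951] F [-0.7252  0.4476  2.8618] M [ 0.1294  0.1937 -0.1638] op 0.201 tilt [0.0002 0.0007]
```

Request:
carry_out(
  motion=[5,0,0,0.0004,0,0,1,0,0,0,0,0,0,1],
)

```text
time_s: 11.95
eef_pos: [0.575, -0.0916, 0.1282]
eef_rot: [0.501, 0.499, 0.501, -0.499]
wrist_force: [-1.4, 1.0, 1.8]
opening: 0.198
```

```bash
python3 -c "
from h import *
s()"
```

```text
t 11.95 yaw 0.26 pos [575.0244 -91.6202 128.1891] F [-1.398   0.9894  1.7831] M [ 0.0892  0.2503 -0.1257] op 0.198 tilt [0.0002 0.0007]
```

Request:
carry_out(
  motion=[5,0,0,0.0004,0,0,1,0,0,0,0,0,0,1],
)

```text
time_s: 12.15
eef_pos: [0.5751, -0.0916, 0.128]
eef_rot: [0.482, 0.518, 0.482, -0.517]
wrist_force: [-1.4, 0.7, 1.9]
opening: 0.193
```

```bash
python3 -c "
from h import *
s()"
```

```text
t 12.15 yaw -4.12 pos [575.0814 -91.6371 128.041 ] F [-1.4485  0.6657  1.8804] M [ 0.0907  0.1905 -0.1462] op 0.193 tilt [0.0003 0.0005]
```

Request:
carry_out(
  motion=[5,0,0,0.0004,0,0,1,0,0,0,0,0,0,1],
)

```text
time_s: 12.35
eef_pos: [0.5751, -0.0916, 0.1279]
eef_rot: [0.462, 0.536, 0.462, -0.535]
wrist_force: [-0.6, 0.1, 2.0]
opening: 0.199
```

```bash
python3 -c "
from h import *
s()
for i in range(4): ctrl.camera('scene'); print(ctrl.get_obs()['torque'][2],ctrl.get_obs()['wrist_force'][2],ctrl.get_obs()['eef_pos'][2])"
```

```text
t 12.35 yaw -8.49 pos [575.0817 -91.6369 127.9083] F [-0.5771  0.0656  2.0231] M [ 0.0833  0.2554 -0.1456] op 0.199 tilt [0.0003 0.0004]
-0.1104655832577448 3.865682868672028 0.12788386200041574
-0.059103283093900116 3.350077170969647 0.1279120392339118
-0.030086586926343042 2.8203506134136314 0.12786425125649223
0.01800896820770423 3.634838290629114 0.1278949510942449
```

Contact reading: the hand stopped following the thread (0.07 mm/deg) somewhere around yaw 6–12°. That makes the current -8.5° about 0.25–0.35 rad past touching, so I stop here, let go, and go to the nut.

Request:
carry_out(
  motion=[0,0,0,0,0,0,0.2,0,0,0,0,0,0,-1,0,0,0,0,0,0,-1,0,0,0,0,0,0,-1,0,0,0,-0.006,0,0,-1,-7.5,0,0,0,0,0,-1,-7.5,0,0,0,0,0,-1,0,0,0,0,0,0,-1],
)

```text
time_s: 13.35
eef_pos: [0.5755, -0.0921, 0.1341]
eef_rot: [0.531, 0.468, 0.53, -0.467]
wrist_force: [-0.3, 0.2, -0.4]
opening: 1.002
```

```bash
python3 run2.py s3 .0026 6.6 -.005
```

```text
t 13.4 q [-0.3624  0.3006  1.6698  0.0004  1.1702 -0.4849] pos [ 0.5755 -0.0921  0.1341] open 0.999
F [-0.5813  0.2027 -0.0806] M [-0.0216  0.0277 -0.0261]
x [ 0.0011 -0.     -1.    ] y [0.9925 0.122  0.0011] z [ 0.122  -0.9925  0.0002] jawyaw 7.008574795443512
shift tool [-0.0022 -0.0015 -0.0003]
turn 0 [ 0.4086  0.0084 -0.0629]
turn 180 [-179.5914    0.0985    0.0132]
2413.05478952652 [  1.937   1.981   1.872 -20.944  -0.007]
[(-45, 2594), (-39, 2538), (-33, 2451), (-27, 2447), (-21, 2413), (-15, 2414), (-9, 2477), (-3, 2510), (3, 2612), (9, 2683), (15, 2736), (21, 2719), (27, 2898), (33, 2761), (39, 2699), (45, 2612)]
```

View pics/c_s3.png

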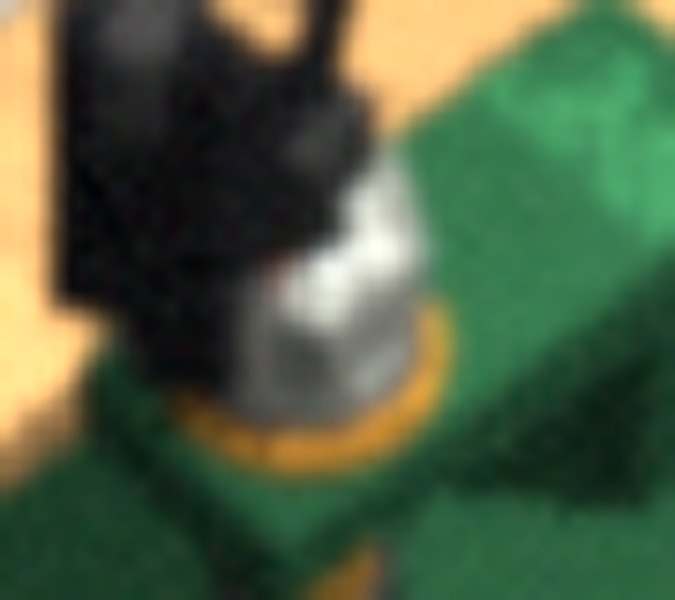

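The nut's red mark is still at (280,260), so it did not move with the screw. The jaw finger hides the head. Lowering onto the nut.

Request:
carry_out(
  motion=[0,0,0,0.015,0,0,-1,0,0,0,0.012,0,0,-1,0,0,0,0.003,0,0,-1,0,0,0,0,0,0,-1],
)

```text
time_s: 13.8
eef_pos: [0.575, -0.0919, 0.1009]
eef_rot: [0.528, 0.471, 0.528, -0.47]
wrist_force: [-0.0, 0.8, 0.8]
opening: 0.997
```

```bash
python3 -c "
from h import *
show([.5749,-.0921,.1018],6.6)"
```

```text
t 13.8 q [-0.3625  0.3444  1.6888  0.0004  1.1084 -0.4774] pos [ 0.575  -0.0919  0.1009] open 0.997
F [-0.0156  0.7776  0.7866] M [0.0074 0.0118 0.0137]
x [ 0.0001  0.0004 -1.    ] y [0.9934 0.1145 0.0001] z [ 0.1145 -0.9934 -0.0004] jawyaw 6.572988368605581
shift tool [-0.0009 -0.0001  0.0001]
turn 0 [-0.027  -0.0203 -0.0077]
turn 180 [179.973   -0.012    0.0319]
```

Request:
carry_out(
  motion=[0,0,0,-0.0005,0,0,0,0,0,0,0,0,0,0.2,0,0,0,0,0,0,1,0,0,0,0,0,0,1,0,0,0,0,0,0,1,0,0,0,0,0,0,1],
)

```text
time_s: 14.4
eef_pos: [0.5749, -0.0919, 0.102]
eef_rot: [0.527, 0.471, 0.528, -0.471]
wrist_force: [-0.0, -0.1, -1.6]
opening: 0.417
```

```bash
python3 -c "
from h import *
s()"
```

```text
t 14.40 yaw 6.52 pos [574.8871 -91.8936 101.9604] F [-0.0036 -0.0524 -1.6087] M [-0.018  -0.0508  0.0296] op 0.417 tilt [-0.0005  0.0005]
```

Request:
carry_out(
  motion=[5,0,0,0.0004,0,0,1,5,0,0,0.0004,0,0,1],
)

```text
time_s: 14.6
eef_pos: [0.5749, -0.0919, 0.1012]
eef_rot: [-0.484, -0.516, -0.484, 0.516]
wrist_force: [-0.3, 0.4, 0.0]
opening: 0.419
```

```bash
python3 -c "
from h import *
s()"
```

```text
t 14.60 yaw -3.66 pos [574.8718 -91.9181 101.2289] F [-0.3068  0.4388  0.0417] M [0.0336 0.1364 0.365 ] op 0.419 tilt [-0.0005 -0.    ]
```

Request:
carry_out(
  motion=[5,0,0,0.0004,0,0,1,5,0,0,0.0004,0,0,1],
)

```text
time_s: 14.8
eef_pos: [0.5749, -0.0919, 0.1005]
eef_rot: [-0.435, -0.557, -0.435, 0.557]
wrist_force: [-0.3, -0.3, 0.2]
opening: 0.421
```

```bash
python3 -c "
from h import *
s()"
```

```text
t 14.80 yaw -13.99 pos [574.865  -91.9206 100.5259] F [-0.2806 -0.3071  0.2159] M [0.046  0.1152 0.3178] op 0.421 tilt [-0.0005 -0.0005]
```

Request:
carry_out(
  motion=[5,0,0,0.0004,0,0,1,5,0,0,0.0004,0,0,1],
)

```text
time_s: 15.0
eef_pos: [0.5748, -0.0919, 0.0998]
eef_rot: [-0.384, -0.594, -0.383, 0.594]
wrist_force: [-0.3, -0.3, -0.1]
opening: 0.422
```

```bash
python3 -c "
from h import *
s()"
```

```text
t 15.00 yaw -24.32 pos [574.8355 -91.8929  99.8008] F [-0.3408 -0.2738 -0.141 ] M [0.0766 0.1376 0.3496] op 0.422 tilt [-0.0006 -0.001 ]
```

Request:
carry_out(
  motion=[5,0,0,0.0003,0,0,1],
)

```text
time_s: 15.1
eef_pos: [0.5748, -0.0919, 0.0995]
eef_rot: [-0.357, -0.61, -0.356, 0.611]
wrist_force: [-0.7, -0.5, -0.7]
opening: 0.419
```

```bash
python3 -c "
from h import *
s()"
```

```text
t 15.10 yaw -29.49 pos [574.8268 -91.8853  99.5076] F [-0.6803 -0.4966 -0.6796] M [0.0823 0.1371 0.3888] op 0.419 tilt [-0.0007 -0.0012]
```

Request:
carry_out(
  motion=[5,0,0,0.0003,0,0,1],
)

```text
time_s: 15.2
eef_pos: [0.5748, -0.0919, 0.0993]
eef_rot: [-0.329, -0.626, -0.328, 0.627]
wrist_force: [-0.2, 0.8, 1.2]
opening: 0.42
```

```bash
python3 -c "
from h import *
s()"
```

```text
t 15.20 yaw -34.64 pos [574.8348 -91.8906  99.2656] F [-0.1695  0.7723  1.2149] M [0.0849 0.2257 0.5524] op 0.420 tilt [-0.0007 -0.0015]
```

Request:
carry_out(
  motion=[5,0,0,0.0002,0,0,1],
)

```text
time_s: 15.3
eef_pos: [0.5748, -0.0919, 0.0991]
eef_rot: [-0.301, -0.64, -0.3, 0.641]
wrist_force: [-0.5, 0.7, -0.4]
opening: 0.419
```

```bash
python3 -c "
from h import *
s()"
```

```text
t 15.30 yaw -39.76 pos [574.8181 -91.9017  99.1261] F [-0.4847  0.7003 -0.3998] M [0.0815 0.1232 0.8083] op 0.419 tilt [-0.0008 -0.0019]
```

Request:
carry_out(
  motion=[4,0,0,0.0002,0,0,1],
)

```text
time_s: 15.4
eef_pos: [0.5748, -0.0919, 0.099]
eef_rot: [-0.278, -0.65, -0.276, 0.651]
wrist_force: [-1.1, 0.3, 0.6]
opening: 0.418
```

```bash
python3 -c "
from h import *
s()"
```

```text
t 15.40 yaw -43.85 pos [574.8025 -91.8756  98.9558] F [-1.1397  0.3135  0.6297] M [0.0968 0.2087 0.9349] op 0.418 tilt [-0.0009 -0.0024]
```

Request:
carry_out(
  motion=[0,0,0,0,0,0,1],
)

```text
time_s: 15.5
eef_pos: [0.5748, -0.0919, 0.0989]
eef_rot: [-0.278, -0.65, -0.276, 0.651]
wrist_force: [-0.8, -0.2, -0.7]
opening: 0.418
```

```bash
python3 -c "
from h import *
s()
for i in range(5): ctrl.camera('scene'); s()"
```

```text
t 15.50 yaw -43.85 pos [574.7892 -91.8636  98.9412] F [-0.7517 -0.1601 -0.7221] M [0.0036 0.0327 0.2358] op 0.418 tilt [-0.001  -0.0027]
t 15.55 yaw -43.77 pos [574.785  -91.8611  98.9367] F [-0.8396  0.0242  0.1583] M [0.0187 0.1346 0.2376] op 0.421 tilt [-0.001  -0.0025]
t 15.60 yaw -43.75 pos [574.7944 -91.8839  98.9314] F [-0.4455 -0.6763 -1.1716] M [0.0218 0.0776 0.2531] op 0.418 tilt [-0.001  -0.0025]
t 15.65 yaw -43.76 pos [574.7777 -91.889   98.9269] F [-0.3908 -0.047  -1.2056] M [0.01   0.0867 0.239 ] op 0.419 tilt [-0.001  -0.0024]
t 15.70 yaw -43.77 pos [574.8058 -91.8969  98.9545] F [-0.9814  0.255  -1.8389] M [0.033  0.0644 0.3188] op 0.417 tilt [-0.0009 -0.0024]
t 15.75 yaw -43.79 pos [574.784  -91.8804  98.9321] F [-0.2187  0.3862 -0.7019] M [-0.0444  0.0437  0.3455] op 0.421 tilt [-0.001  -0.0024]
```

Moving moment rose about 0.35–0.6 N m, the settled rise is about 0.37, and by angle the nut is 0.28–0.33 rad past touching. That is tight enough. Releasing and lifting clear.

Request:
carry_out(
  motion=[0,0,0,0,0,0,0.1,0,0,0,0,0,0,-1,0,0,0,0,0,0,-1,0,0,0,0,0,0,-1,0,0,0,-0.025,0,0,-1,0,0,0,-0.03,0,0,-1,0,0,0,-0.04,0,0,-1,0,0,0,-0.04,0,0,-1,0,0,0,0,0,0,-1],
)

```text
time_s: 16.65
eef_pos: [0.5746, -0.0915, 0.2384]
eef_rot: [-0.277, -0.65, -0.277, 0.651]
wrist_force: [0.7, -0.1, -0.3]
opening: 1.001
```

```bash
sed -i 's/(-30,30)/(-75,-15)/' run2.py; python3 run2.py s4 -.0008 0 -.005; python3 -c "
from h import *
P=np.array(ctrl.camera_params('scene')['pose'])
for t in('spray_can','wrench','bin','screw_tip','screw_head'):
    print(t,[(round(d['conf'],2),(P@np.r_[d['point'],1])[:3]) for d in ctrl.landmark_of('scene',t)])"
```

```text
t 16.7 q [-0.3609  0.1934  1.5836 -0.0017  1.3704  0.404 ] pos [ 0.5733 -0.091   0.2355] open 1.001
F [-1.3598 -0.7604 -0.3885] M [0.0228 0.0231 0.0516]
x [-0.006   0.0005 -1.    ] y [ 0.7217 -0.6922 -0.0047] z [-0.6922 -0.7217  0.0038] jawyaw -43.80802992859015
shift tool [ 0.0992  0.0016 -0.0002]
turn 0 [-43.8074   0.1033   0.3358]
turn 180 [136.192    0.4198  -0.1291]
816.2070583703285 [ -0.126   0.028 -39.848  -2.319  -0.006]
[(-45, 1181), (-39, 1132), (-33, 1088), (-27, 1018), (-21, 965), (-15, 894), (-9, 846), (-3, 826), (3, 821), (9, 885), (15, 982), (21, 1106), (27, 1195), (33, 1210), (39, 1210), (45, 1183)]
spray_can [(0.9, array([0.6837, 0.0532, 0.006 ]))]
wrench [(0.75, array([ 0.5077, -0.2197,  0.0004]))]
bin [(0.62, array([ 0.7699, -0.1356,  0.0012]))]
screw_tip [(0.51, array([ 0.5735, -0.091 ,  0.0005]))]
screw_head [(0.86, array([0.7658, 0.3221, 0.2182])), (0.65, array([0.4674, 0.1853, 0.2237])), (0.62, array([ 0.5749, -0.0905,  0.1491])), (0.54, array([ 0.5087, -0.2219, -0.0016])), (0.53, array([ 0.4216, -0.4136,  0.1561])), (0.52, array([ 0.7468, -0.3802,  0.1611]))]
```

View pics/c_s4.png

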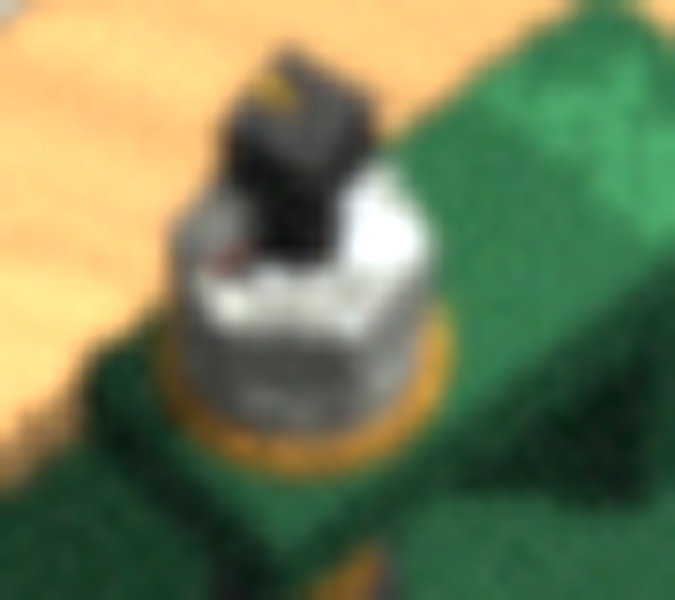

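The crop shows the head about 5 mm lower, at about -3° in the fit (hand left it at -8.5°). So it was not carried on by the nut, whose red mark is at (230,260). The bystanders haven't moved. Handing in.

```bash
python3 -c "
from bench import ctrl
print(ctrl.hand_in())"
```

```text
the job is handed in; nothing more can be done
None
```

The job on the small green bracket is done and handed in at about 17 s. I slackened the jam nut by 0.67 rad, wound the stop screw down about 5 mm onto the pad, did the nut up again, let go and lifted clear.

**Last checks that agreed**
- **Screw position:** the picture fit puts the head 5–6 mm lower. It stands within about 6° of where the hand left it, so tightening the nut did not carry it on.
- **Nut angle:** the nut ended 0.2 rad tighter than I found it, about 0.28–0.33 rad past touching by angle. The settled moment rose about 0.37 N m, which matches the target; the free settled baseline behind it was inferred from the slackening turn.
- **Bystanders:** the can, wrench and bin read within about 3–4 mm of where they stood at the start, which is the reading accuracy.

**Checks that were weak or disagreed**
- **Pad contact:** I judged it mainly by the hand no longer sinking with the thread, which puts the screw about 0.23–0.39 rad past touching (25–43 N). The moment rise was only about 0.02 N m, below the 0.05–0.1 N m expected and within noise, and the upward push on the hand barely changed.
- **Nut moment:** while the nut was still turning, the moment read about 0.59 N m above free drag. That is higher than the settled and angle figures, though still below the 0.7 N m that counts as forcing.

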